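# Reverse a bench set from one rack to the other

## Robot

A 6-joint arm with a two-finger parallel gripper is mounted at the origin on a cart in front of the work surface, level with it; the furniture and walls round the work are solid. World frame = base frame: x ahead of the robot, y to its left, z up, the work surface at z = 0. Lengths are in m, angles in degrees, forces in N, time in s.
With the tool pointing down it reaches from about 0.35 to 0.875 m from the base axis. Payload 4.2 kg.
Tool frame: the origin (TCP) lies on the centre line of the jaws, within the pads' length; the fingertips stand 25 mm ahead of it and the grasp point (between the pads) lies 6 mm ahead of it; z points along the fingers, y is the line along which they close (so a half turn about z gives the same grasp; the last joint's range is limited). The gripper opens to 87 mm and grips with 3 to 60 N. Pads are 19 mm wide; open, the fingers measure 117 mm over their backs; the gripper's body (75 mm by 190 mm) begins 51 mm behind the grasp point.
Start: joints at [-49.813, 22.042, 0.453, 0, -68.411, -14.817], TCP at [0.268, -0.565, 0.212] pointing down, gripper open.
Joint ranges: [-179.83, 179.83], [-69.29, 118.12], [-61.27, 80.66], [-181.25, 117.63], [-171.15, -9.14], [-177.46, 177.46]. Speed limits (degrees/s): [159.86, 159.86, 180, 180, 180, 180].

## Interface

Orientations are given as a 3x3 rotation matrix whose columns are the frame's x, y, z axes.
In Python, from station import r gives the robot as it stands.
- The arm moves only by the tool move_arm, never from a script. Its argument "series" is a list of rows, each an object with "grip": the opening, from 0 (shut) to 1 (fully open); "xyz": the shift along the tool's x, y, z in mm, a list of three; "angular": the turn, a rotation vector about the tool's x, y, z in rad, a list of three. A call has 1 to 10 rows; each row is the pose to reach, as a shift and turn from the pose commanded when the call began, along the tool's axes at that moment; what a row does not reach only later rows make up. A row lasts 1/10 s, in which the tool goes at most 50 mm and 8.59 degrees, less where a joint would pass 70% of its speed; a pose out of reach is approached as far as the arm can. A call with a gripper value outside its range is refused whole. The fingers move at their own pace and stop on an object; the grip force is fixed at half the most. Time passes only in rows, so rows that repeat a pose let the fingers close. It gives the time, the measured TCP pose, the force, the opening and the grip force at its end, in the units of the state.
- r.sense(): the state, without advancing time (a new reading comes with each control period).
- r.capture(name): name is "side" or "top"; returns a dict with "img" (420x560x3 uint8, red, green, blue), "camera_matrix" (3x3 intrinsics, pixels), "k1" (the pictures are not rectified: a ray, as slopes to the right and down, at radius r is drawn at 1 + k1 r^2 times it, then the intrinsics apply), "rvec" (rotation vector, rad) and "tvec" (3), from world to camera coordinates, as OpenCV has them. Camera axes: x right, y down, z forward; pixel columns grow to the right and rows downward; lengths in m; the calibration is good to about 2 mm. A picture is of the moment at which its call begins. There is no depth.
- r.finish_job(): hands the job in; it is judged then, once.
The state is a dict: "time_s": time; "joints": joint angles; "joint_velocities": joint speeds; "effort": joint torques, N m; "tcp_pos": TCP position; "ee_rot": TCP orientation; "wrist_force": force on the tool from outside, world axes, zero at the start; "moment": the same for the moment, N m; "gripper_width": opening from 0.0 (shut) to 1.0 (fully open); "gripper_force": force on a finger pad.
Only numpy, scipy, OpenCV 4.12 (cv2) and the standard library are available. Lean on these libraries where they do the work, as an engineer would, in place of code of your own. Each camera call takes 0.05 s, during which the arm holds its last target. There are 200 camera calls.

## Task

Move the four things standing in the full wooden rack over to the empty one in reverse order, so that the set can be unpacked backwards: one at a time, begin with the thing beside the black knob and stand it in the empty rack's pocket farthest from that rack's knob, then take the next along and stand it in the next pocket, and so on until the last stands beside the knob. Every thing ends upright on its pocket's floor, and the small brown mortar and the eye loupe beside the racks stay where they are.

Things in the scene. Friction and masses are not known exactly. Their poses are not given: they have to be found in the camera images.
- rack_full: wooden rack, fixed, full at the start: board 70 (x) by 298 mm (y), 12 mm thick; on it a row of four pockets 56 mm square inside, parted and ended by slats 6 mm thick (tops 26 mm above the bench); 7 mm lips along the long sides (tops 17 mm). A black knob 22 mm across on one end, top at 32 mm. Origin: on the bench under the row's middle; z up, y towards the knob. Pocket centres x = 0, y = +93, +31, -31, -93 mm; knob y = +148 mm
- rack_empty: wooden rack of the same shape, sizes and axes as the full one, empty at the start, nearer or farther than it (this varies). Pocket floor 12 mm above the bench; pocket centres x = 0, y = +93, +31, -31, -93 mm, y towards its black knob; origin on the bench under the row's middle
- dropper_bottle_c (a point): amber round bottle, 28 mm diameter up to 52 mm, then a narrow black cap, 68 mm tall in all, 60 g; point: its centre, half-way up (34 mm above its underside), z along its height. At the start it stands in one of the four pockets of the full rack, which one varies
- bur_box_c (a point): clear plastic square box with burs in it, 28 mm by 28 mm, 52 mm tall, 40 g, its sides about parallel to the rack's x and y; point: its centre, half-way up (26 mm above its underside), z along its height. At the start it stands in one of the four pockets of the full rack, which one varies
- enamel_jar_c (a point): small round jar with a white screw lid, lid 42 mm diameter (the upper 15 mm), body 36 mm, tapering a little downward, 58 mm tall, 60 g; point: its centre, half-way up (29 mm above its underside), z along its height. At the start it stands in one of the four pockets of the full rack, which one varies
- swab_beaker_c (a point): open clear beaker of cotton swabs, rim 42 mm diameter at 47 mm height, tapering to 35 mm at the foot; the swabs reach to 69 mm, 40 g; hold the beaker, below 47 mm; point: its centre, half-way up (34.5 mm above its underside), z along its height. At the start it stands in one of the four pockets of the full rack, which one varies
- mortar_c (a point): bystander: brown stone mortar, 60 mm across, 30 mm tall, beyond the knobless end of the full rack; point: its centre
- loupe_c (a point): bystander: black eye loupe, 34 mm across, 30 mm tall, beyond the knob end of the empty rack; point: its centre

How it is judged (in metres and radians):
On the way, in this order (a step that is already met when the one before it is completed fails the run):
1. the thing beside the knob of the full rack stands in the empty rack's pocket farthest from the knob, the other three still in their rack (((x of dropper_bottle_c in the frame of rack_empty between -0.016 and 0.016 m and y of dropper_bottle_c in the frame of rack_empty between -0.109 and -0.077 m) or (x of bur_box_c in the frame of rack_empty between -0.016 and 0.016 m and y of bur_box_c in the frame of rack_empty between -0.109 and -0.077 m) or (x of enamel_jar_c in the frame of rack_empty between -0.016 and 0.016 m and y of enamel_jar_c in the frame of rack_empty between -0.109 and -0.077 m) or (x of swab_beaker_c in the frame of rack_empty between -0.016 and 0.016 m and y of swab_beaker_c in the frame of rack_empty between -0.109 and -0.077 m)) and ((x of dropper_bottle_c in the frame of rack_full between -0.016 and 0.016 m and y of dropper_bottle_c in the frame of rack_full between 0.015 and 0.047 m) or (x of bur_box_c in the frame of rack_full between -0.016 and 0.016 m and y of bur_box_c in the frame of rack_full between 0.015 and 0.047 m) or (x of enamel_jar_c in the frame of rack_full between -0.016 and 0.016 m and y of enamel_jar_c in the frame of rack_full between 0.015 and 0.047 m) or (x of swab_beaker_c in the frame of rack_full between -0.016 and 0.016 m and y of swab_beaker_c in the frame of rack_full between 0.015 and 0.047 m)) and ((x of dropper_bottle_c in the frame of rack_full between -0.016 and 0.016 m and y of dropper_bottle_c in the frame of rack_full between -0.047 and -0.015 m) or (x of bur_box_c in the frame of rack_full between -0.016 and 0.016 m and y of bur_box_c in the frame of rack_full between -0.047 and -0.015 m) or (x of enamel_jar_c in the frame of rack_full between -0.016 and 0.016 m and y of enamel_jar_c in the frame of rack_full between -0.047 and -0.015 m) or (x of swab_beaker_c in the frame of rack_full between -0.016 and 0.016 m and y of swab_beaker_c in the frame of rack_full between -0.047 and -0.015 m)) and ((x of dropper_bottle_c in the frame of rack_full between -0.016 and 0.016 m and y of dropper_bottle_c in the frame of rack_full between -0.109 and -0.077 m) or (x of bur_box_c in the frame of rack_full between -0.016 and 0.016 m and y of bur_box_c in the frame of rack_full between -0.109 and -0.077 m) or (x of enamel_jar_c in the frame of rack_full between -0.016 and 0.016 m and y of enamel_jar_c in the frame of rack_full between -0.109 and -0.077 m) or (x of swab_beaker_c in the frame of rack_full between -0.016 and 0.016 m and y of swab_beaker_c in the frame of rack_full between -0.109 and -0.077 m)) and height (world z) of dropper_bottle_c between 0.042 and 0.05 m and angle between each of dropper_bottle_c, bur_box_c, enamel_jar_c, swab_beaker_c's own z axis and vertical below 0.15 rad and height (world z) of bur_box_c between 0.034 and 0.042 m and height (world z) of enamel_jar_c between 0.037 and 0.045 m and height (world z) of swab_beaker_c between 0.0425 and 0.0505 m), for 0.2 s.
2. the second thing stands in the next pocket, the last two still in their rack (((x of dropper_bottle_c in the frame of rack_empty between -0.016 and 0.016 m and y of dropper_bottle_c in the frame of rack_empty between -0.109 and -0.077 m) or (x of bur_box_c in the frame of rack_empty between -0.016 and 0.016 m and y of bur_box_c in the frame of rack_empty between -0.109 and -0.077 m) or (x of enamel_jar_c in the frame of rack_empty between -0.016 and 0.016 m and y of enamel_jar_c in the frame of rack_empty between -0.109 and -0.077 m) or (x of swab_beaker_c in the frame of rack_empty between -0.016 and 0.016 m and y of swab_beaker_c in the frame of rack_empty between -0.109 and -0.077 m)) and ((x of dropper_bottle_c in the frame of rack_empty between -0.016 and 0.016 m and y of dropper_bottle_c in the frame of rack_empty between -0.047 and -0.015 m) or (x of bur_box_c in the frame of rack_empty between -0.016 and 0.016 m and y of bur_box_c in the frame of rack_empty between -0.047 and -0.015 m) or (x of enamel_jar_c in the frame of rack_empty between -0.016 and 0.016 m and y of enamel_jar_c in the frame of rack_empty between -0.047 and -0.015 m) or (x of swab_beaker_c in the frame of rack_empty between -0.016 and 0.016 m and y of swab_beaker_c in the frame of rack_empty between -0.047 and -0.015 m)) and ((x of dropper_bottle_c in the frame of rack_full between -0.016 and 0.016 m and y of dropper_bottle_c in the frame of rack_full between -0.047 and -0.015 m) or (x of bur_box_c in the frame of rack_full between -0.016 and 0.016 m and y of bur_box_c in the frame of rack_full between -0.047 and -0.015 m) or (x of enamel_jar_c in the frame of rack_full between -0.016 and 0.016 m and y of enamel_jar_c in the frame of rack_full between -0.047 and -0.015 m) or (x of swab_beaker_c in the frame of rack_full between -0.016 and 0.016 m and y of swab_beaker_c in the frame of rack_full between -0.047 and -0.015 m)) and ((x of dropper_bottle_c in the frame of rack_full between -0.016 and 0.016 m and y of dropper_bottle_c in the frame of rack_full between -0.109 and -0.077 m) or (x of bur_box_c in the frame of rack_full between -0.016 and 0.016 m and y of bur_box_c in the frame of rack_full between -0.109 and -0.077 m) or (x of enamel_jar_c in the frame of rack_full between -0.016 and 0.016 m and y of enamel_jar_c in the frame of rack_full between -0.109 and -0.077 m) or (x of swab_beaker_c in the frame of rack_full between -0.016 and 0.016 m and y of swab_beaker_c in the frame of rack_full between -0.109 and -0.077 m)) and height (world z) of dropper_bottle_c between 0.042 and 0.05 m and angle between each of dropper_bottle_c, bur_box_c, enamel_jar_c, swab_beaker_c's own z axis and vertical below 0.15 rad and height (world z) of bur_box_c between 0.034 and 0.042 m and height (world z) of enamel_jar_c between 0.037 and 0.045 m and height (world z) of swab_beaker_c between 0.0425 and 0.0505 m), for 0.2 s.
3. the third thing stands in the next pocket, the last one still in its rack (((x of dropper_bottle_c in the frame of rack_empty between -0.016 and 0.016 m and y of dropper_bottle_c in the frame of rack_empty between -0.109 and -0.077 m) or (x of bur_box_c in the frame of rack_empty between -0.016 and 0.016 m and y of bur_box_c in the frame of rack_empty between -0.109 and -0.077 m) or (x of enamel_jar_c in the frame of rack_empty between -0.016 and 0.016 m and y of enamel_jar_c in the frame of rack_empty between -0.109 and -0.077 m) or (x of swab_beaker_c in the frame of rack_empty between -0.016 and 0.016 m and y of swab_beaker_c in the frame of rack_empty between -0.109 and -0.077 m)) and ((x of dropper_bottle_c in the frame of rack_empty between -0.016 and 0.016 m and y of dropper_bottle_c in the frame of rack_empty between -0.047 and -0.015 m) or (x of bur_box_c in the frame of rack_empty between -0.016 and 0.016 m and y of bur_box_c in the frame of rack_empty between -0.047 and -0.015 m) or (x of enamel_jar_c in the frame of rack_empty between -0.016 and 0.016 m and y of enamel_jar_c in the frame of rack_empty between -0.047 and -0.015 m) or (x of swab_beaker_c in the frame of rack_empty between -0.016 and 0.016 m and y of swab_beaker_c in the frame of rack_empty between -0.047 and -0.015 m)) and ((x of dropper_bottle_c in the frame of rack_empty between -0.016 and 0.016 m and y of dropper_bottle_c in the frame of rack_empty between 0.015 and 0.047 m) or (x of bur_box_c in the frame of rack_empty between -0.016 and 0.016 m and y of bur_box_c in the frame of rack_empty between 0.015 and 0.047 m) or (x of enamel_jar_c in the frame of rack_empty between -0.016 and 0.016 m and y of enamel_jar_c in the frame of rack_empty between 0.015 and 0.047 m) or (x of swab_beaker_c in the frame of rack_empty between -0.016 and 0.016 m and y of swab_beaker_c in the frame of rack_empty between 0.015 and 0.047 m)) and ((x of dropper_bottle_c in the frame of rack_full between -0.016 and 0.016 m and y of dropper_bottle_c in the frame of rack_full between -0.109 and -0.077 m) or (x of bur_box_c in the frame of rack_full between -0.016 and 0.016 m and y of bur_box_c in the frame of rack_full between -0.109 and -0.077 m) or (x of enamel_jar_c in the frame of rack_full between -0.016 and 0.016 m and y of enamel_jar_c in the frame of rack_full between -0.109 and -0.077 m) or (x of swab_beaker_c in the frame of rack_full between -0.016 and 0.016 m and y of swab_beaker_c in the frame of rack_full between -0.109 and -0.077 m)) and height (world z) of dropper_bottle_c between 0.042 and 0.05 m and angle between each of dropper_bottle_c, bur_box_c, enamel_jar_c, swab_beaker_c's own z axis and vertical below 0.15 rad and height (world z) of bur_box_c between 0.034 and 0.042 m and height (world z) of enamel_jar_c between 0.037 and 0.045 m and height (world z) of swab_beaker_c between 0.0425 and 0.0505 m), for 0.2 s.
At the end, for the whole second after the job is handed in: Each pocket of the second rack holds one of the four things, in reverse order: within 16 mm of the pocket's centre along and across the rack, upright within 0.15 rad, on the pocket floor within 4 mm, released and at rest; mortar and loupe within 20 mm of where they stood (((x of dropper_bottle_c in the frame of rack_empty between -0.016 and 0.016 m and y of dropper_bottle_c in the frame of rack_empty between -0.109 and -0.077 m) or (x of bur_box_c in the frame of rack_empty between -0.016 and 0.016 m and y of bur_box_c in the frame of rack_empty between -0.109 and -0.077 m) or (x of enamel_jar_c in the frame of rack_empty between -0.016 and 0.016 m and y of enamel_jar_c in the frame of rack_empty between -0.109 and -0.077 m) or (x of swab_beaker_c in the frame of rack_empty between -0.016 and 0.016 m and y of swab_beaker_c in the frame of rack_empty between -0.109 and -0.077 m)) and ((x of dropper_bottle_c in the frame of rack_empty between -0.016 and 0.016 m and y of dropper_bottle_c in the frame of rack_empty between -0.047 and -0.015 m) or (x of bur_box_c in the frame of rack_empty between -0.016 and 0.016 m and y of bur_box_c in the frame of rack_empty between -0.047 and -0.015 m) or (x of enamel_jar_c in the frame of rack_empty between -0.016 and 0.016 m and y of enamel_jar_c in the frame of rack_empty between -0.047 and -0.015 m) or (x of swab_beaker_c in the frame of rack_empty between -0.016 and 0.016 m and y of swab_beaker_c in the frame of rack_empty between -0.047 and -0.015 m)) and ((x of dropper_bottle_c in the frame of rack_empty between -0.016 and 0.016 m and y of dropper_bottle_c in the frame of rack_empty between 0.015 and 0.047 m) or (x of bur_box_c in the frame of rack_empty between -0.016 and 0.016 m and y of bur_box_c in the frame of rack_empty between 0.015 and 0.047 m) or (x of enamel_jar_c in the frame of rack_empty between -0.016 and 0.016 m and y of enamel_jar_c in the frame of rack_empty between 0.015 and 0.047 m) or (x of swab_beaker_c in the frame of rack_empty between -0.016 and 0.016 m and y of swab_beaker_c in the frame of rack_empty between 0.015 and 0.047 m)) and ((x of dropper_bottle_c in the frame of rack_empty between -0.016 and 0.016 m and y of dropper_bottle_c in the frame of rack_empty between 0.077 and 0.109 m) or (x of bur_box_c in the frame of rack_empty between -0.016 and 0.016 m and y of bur_box_c in the frame of rack_empty between 0.077 and 0.109 m) or (x of enamel_jar_c in the frame of rack_empty between -0.016 and 0.016 m and y of enamel_jar_c in the frame of rack_empty between 0.077 and 0.109 m) or (x of swab_beaker_c in the frame of rack_empty between -0.016 and 0.016 m and y of swab_beaker_c in the frame of rack_empty between 0.077 and 0.109 m)) and height (world z) of dropper_bottle_c between 0.042 and 0.05 m and angle between each of dropper_bottle_c, bur_box_c, enamel_jar_c, swab_beaker_c's own z axis and vertical below 0.15 rad and height (world z) of bur_box_c between 0.034 and 0.042 m and height (world z) of enamel_jar_c between 0.037 and 0.045 m and height (world z) of swab_beaker_c between 0.0425 and 0.0505 m and linear speed of each of dropper_bottle, bur_box, enamel_jar, swab_beaker below 0.02 m/s and distance of each of mortar_c, loupe_c from where it was at the start of the episode below 0.02 m); the robot touches nothing.
It fails at once if the mortar or the loupe is pushed more than 20 mm from its place (not (distance of mortar_c from where it was at the start of the episode below 0.02 m) or not (distance of loupe_c from where it was at the start of the episode below 0.02 m)).
It also fails if it takes over 104 s, if anything falls off the work surface, if the arm or the gripper's body presses on something with over 40 N, if the wrist force passes 120 N, or if a joint passes its speed limit or range.

## Working session

There is one attempt and no reset: what is moved stays moved. The work goes in short steps, Python scripts to look and compute and a tool call to move; the robot and the scene stay as the last step left them, time stands still between calls to the robot, and variables do not carry over. Pictures are saved under pics/ and viewed, at most 14 in all, crops included, and the job is handed in when it is done.

Besides the shell and the picture viewer there is one more tool, called after ">>>" by a JSON object that holds its "api" and its "payload", one argument or row to a line. move_arm: Moves the arm, as the interface text tells. Its arguments: {"type":"object","properties":{"series":{"type":"array"}},"required":["series"]}

```bash
mkdir -p pics
cat > h.py <<'E'
import cv2, numpy as np
from station import r
def snap(cam,name):
    c=r.capture(cam); np.savez('pics/'+name+'.npz',**c)
    cv2.imwrite('pics/'+name+'.png',c['img'][...,::-1]); return c
def w(c,uv,z):
    "pixel -> world at height z"
    K=c['camera_matrix']; k=float(c['k1']); R,_=cv2.Rodrigues(np.array(c['rvec'],float)); t=np.array(c['tvec'],float).reshape(3)
    p=cv2.undistortPoints(np.array([[uv]],float),K,np.array([k,0,0,0.]))[0,0]
    d=R.T@np.array([p[0],p[1],1]); o=-R.T@t
    return o+d*(z-o[2])/d[2]
def px(c,P):
    return cv2.projectPoints(np.array(P,float).reshape(-1,3),np.array(c['rvec'],float),np.array(c['tvec'],float),c['camera_matrix'],np.array([float(c['k1']),0,0,0.]))[0].reshape(-1,2)
E
python3 - <<'E'
from h import *
for n in('top','side'):
    c=snap(n,n+'0'); R,_=cv2.Rodrigues(np.array(c['rvec'],float)); print(n,-R.T@np.array(c['tvec']).reshape(3),c['k1'])
s=r.sense(); print(s['time_s'],s['tcp_pos'],s['ee_rot'],s['gripper_width'])
E
```

```text
top [0.37653067 0.23384844 1.26683143] -0.0003774735869415319
side [0.22541501 1.0627359  0.69592115] -0.016036157357020752
0.1 [ 0.26758012 -0.56421361  0.21104575] [[-9.03620182e-01 -4.28333631e-01 -9.31607314e-04]
 [-4.28334633e-01  9.03618505e-01  1.74357284e-03]
 [ 9.49867220e-05  1.97456729e-03 -9.99998046e-01]] 0.9977358435175188
```

View pics/top0.png

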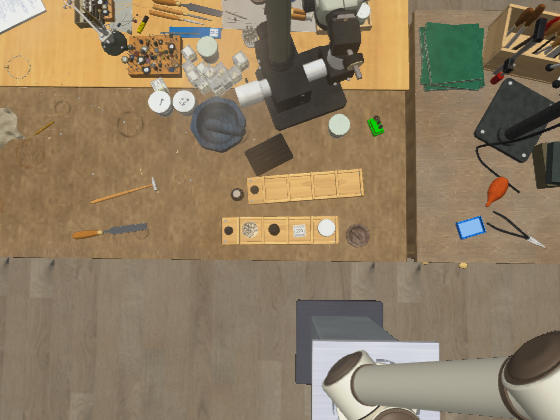

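View pics/side0.png

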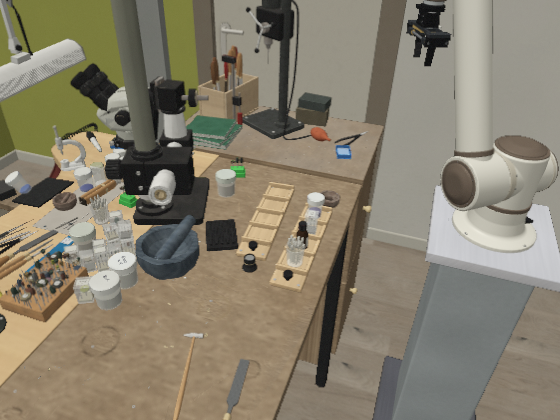

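The full rack is the nearer one: knob (228,231), then beaker (250,230), bottle (274,230), box (300,231), jar (326,228), with the mortar at (358,236). The empty rack is beyond it: knob (254,190), far end (362,182), loupe (237,194). I'll take an enlarged crop to measure the corners.

Run:
```python
from h import *
im=cv2.imread('pics/top0.png')[155:265,210:380]
cv2.imwrite('pics/crop0.png',cv2.resize(im,None,fx=4.7,fy=4.7,interpolation=cv2.INTER_CUBIC))
c=np.load('pics/top0.npz')
for n,uv,z in [('kF',(228,231),.032),('kE',(254,190),.032),('endE',(362,182),.02),('base',(380,400),0)]: print(n,w(c,uv,z))
```

```text
kF [0.42151776 0.37182168 0.032     ]
kE [0.52546765 0.30851112 0.032     ]
endE [0.5505649 0.035022  0.02     ]
base [ 0.00676193 -0.01214042  0.        ]
```

View pics/crop0.png

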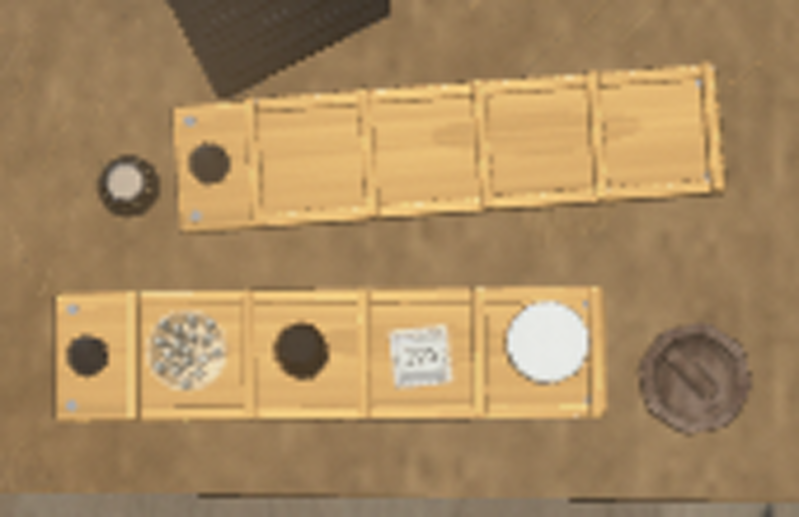

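The crop confirms the order from the knob: beaker, bottle, box, jar. Next I'll fit both rack poses from the slat, knob and corner pixels.

```bash
cat > fit.py <<'E'
from h import *
from scipy.optimize import least_squares
c=np.load('pics/top0.npz')
q=lambda u:(u[0]/4.7+210-.4,u[1]/4.7+155-.4)
def fit(kn,c1,c2,sl):
    L=[[0,.148,.032],[.035,.171,.012],[-.035,.171,.012]]; U=[kn,c1,c2]
    for (a,b),y in zip(sl,(.124,.062,0,-.062,-.124)):
        L.append([0,y,.0235]); U.append(np.mean([a,b],0))
    L=np.array(L); U=np.array([q(u) for u in U])
    def P(p,L):
        cs,s=np.cos(p[2]),np.sin(p[2]); return np.c_[p[0]+cs*L[:,0]-s*L[:,1],p[1]+s*L[:,0]+cs*L[:,1],L[:,2]]
    o=least_squares(lambda p:(px(c,P(p,L))-U).ravel(),[.45,.2,0],x_scale=[.01,.01,.01])
    print(o.x[:2],np.degrees(o.x[2]),np.abs(o.fun).max().round(2))
    return o.x,lambda pts:P(o.x,np.array(pts,float))
E_,PE=fit((209,162),(175,107),(182,231),[((250,100),(257,225)),((372,92),(374,215)),((478,82),(485,208)),((592,73),(600,198)),((711,65),(717,190))])
F_,PF=fit((87,356),(57,295),(57,420),[((136,292),(136,417)),((250,290),(250,415)),((365,290),(366,415)),((476,288),(478,415)),((597,288),(601,415))])
Y=[.093,.031,-.031,-.093]
if __name__=='__main__':
    print('F pockets',PF([[0,y,0] for y in Y]).round(4).tolist()); print('E pockets',PE([[0,y,0] for y in Y]).round(4).tolist())
    for n,u,z in [('beaker',(188,350),.07),('bottle',(301,350),.08),('box',(421,352),.064),('jar',(547,342),.07),('mortar',(694,378),.03),('loupe',(127,186),.03)]:
        print(n,w(c,q(u),z).round(4))
E
python3 fit.py
```

```text
[0.5402114  0.15964998] 4.856949440442595 1.7
[0.42699755 0.22236042] 1.2786562036021092 1.32
F pockets [[0.4249, 0.3153, 0.0], [0.4263, 0.2534, 0.0], [0.4277, 0.1914, 0.0], [0.4291, 0.1294, 0.0]]
E pockets [[0.5323, 0.2523, 0.0], [0.5376, 0.1905, 0.0], [0.5428, 0.1288, 0.0], [0.5481, 0.067, 0.0]]
beaker [0.4255 0.3153 0.07  ]
bottle [0.4257 0.2568 0.08  ]
box [0.4261 0.195  0.064 ]
jar [0.4318 0.1303 0.07  ]
mortar [0.4155 0.0486 0.03  ]
loupe [0.5146 0.3523 0.03  ]
```

Run:
```python
from fit import *
Lh=[[[sx*.035,y,.026] for sx in(1,-1)] for y in(.124,.062,0,-.062,-.124)]
def ov(name,x0,x1,y0,y1,f):
    c=np.load(f'pics/{name}.npz'); im=cv2.resize(c['img'][y0:y1,x0:x1,::-1],None,fx=f,fy=f,interpolation=cv2.INTER_CUBIC)
    D=lambda P:((px(c,P)-[x0,y0]+.5)*f-.5).astype(int)
    for P in(PE,PF):
        for s in Lh:
            a,b=D(P(s)); cv2.line(im,a,b,(0,0,255),1)
        cv2.polylines(im,[D(P([[.035,.171,.012],[-.035,.171,.012],[-.035,-.127,.012],[.035,-.127,.012]]))],True,(255,0,0),1)
        cv2.circle(im,D(P([[0,.148,.032]]))[0],3,(0,255,0),1)
    for x,y,z,zb in [(.4255,.3153,.059,.012),(.4257,.2568,.08,.012),(.4261,.195,.064,.012),(.4318,.1303,.07,.012)]:
        for zz in(z,zb): cv2.circle(im,D([[x,y,zz]])[0],3,(255,0,255),1)
    return im
a=ov('top0',210,380,155,265,4.2); b=ov('side0',235,355,175,295,4.2)
cv2.imwrite('pics/ovt.png',a); cv2.imwrite('pics/ovs.png',b)
```

```text
[0.5402114  0.15964998] 4.856949440442595 1.7
[0.42699755 0.22236042] 1.2786562036021092 1.32
```

View pics/ovt.png

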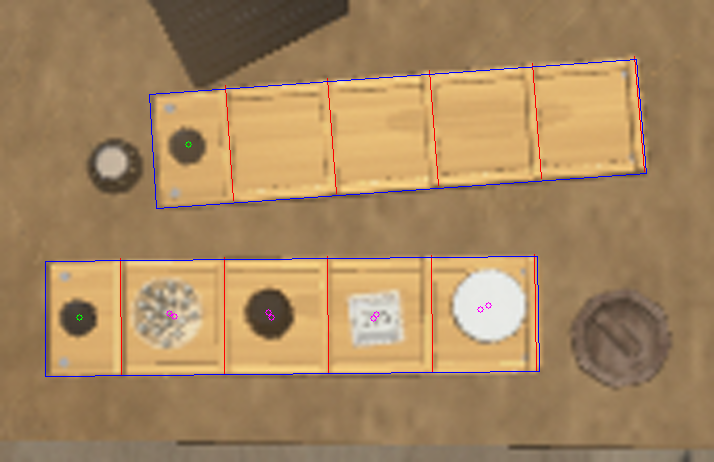

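View pics/ovs.png

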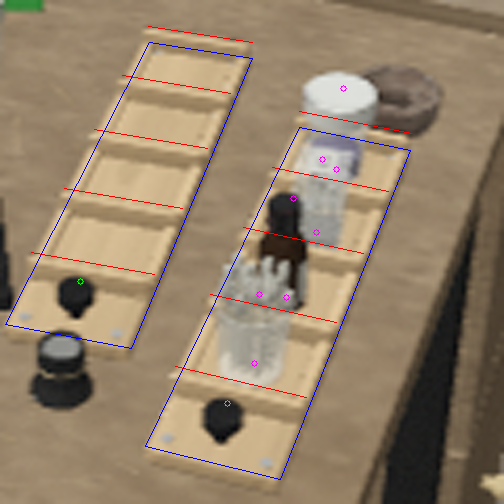

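Both overlays fit to within a few mm, so I'll move now: to above the beaker, turning the jaws so they close along the rack's x.

>>> {"api": "move_arm", "payload": {
  "series": [
    {"grip": 1,"xyz": [-37,33,0],"angular": [0,0,-0.115]},
    {"grip": 1,"xyz": [-73,65,0],"angular": [0,0,-0.23]},
    {"grip": 1,"xyz": [-110,98,0],"angular": [0,0,-0.345]},
    {"grip": 1,"xyz": [-146,130,0],"angular": [0,0,-0.46]},
    {"grip": 1,"xyz": [-182,163,0],"angular": [0,0,-0.575]},
    {"grip": 1,"xyz": [-219,195,0],"angular": [0,0,-0.69]},
    {"grip": 1,"xyz": [-255,228,0],"angular": [0,0,-0.805]},
    {"grip": 1,"xyz": [-292,260,0],"angular": [0,0,-0.92]},
    {"grip": 1,"xyz": [-328,293,0],"angular": [0,0,-1.035]},
    {"grip": 1,"xyz": [-364,325,0],"angular": [0,0,-1.15]}
  ]
}}

```text
time_s: 1.1
tcp_pos: [0.4575, -0.113, 0.212]
ee_rot: [[0.027, -1.0, -0.0], [-1.0, -0.027, 0.0], [-0.0, 0.0, -1.0]]
wrist_force: [1.1, -0.2, 0.4]
gripper_width: 1.0
gripper_force: 0.0
```

>>> {"api": "move_arm", "payload": {
  "series": [
    {"grip": 1,"xyz": [-429,22,50],"angular": [0,0,0]},
    {"grip": 1,"xyz": [-429,22,50],"angular": [0,0,0]},
    {"grip": 1,"xyz": [-429,22,50],"angular": [0,0,0]},
    {"grip": 1,"xyz": [-429,22,50],"angular": [0,0,0]},
    {"grip": 1,"xyz": [-429,22,50],"angular": [0,0,0]},
    {"grip": 1,"xyz": [-429,22,50],"angular": [0,0,0]},
    {"grip": 1,"xyz": [-429,22,50],"angular": [0,0,0]},
    {"grip": 1,"xyz": [-429,22,50],"angular": [0,0,0]},
    {"grip": 1,"xyz": [-429,22,50],"angular": [0,0,0]},
    {"grip": 1,"xyz": [-429,22,50],"angular": [0,0,0]}
  ]
}}

```text
time_s: 2.1
tcp_pos: [0.4254, 0.3167, 0.1608]
ee_rot: [[0.026, -1.0, -0.001], [-1.0, -0.026, -0.001], [0.001, 0.001, -1.0]]
wrist_force: [0.7, -1.6, 0.0]
gripper_width: 1.0
gripper_force: 0.0
```

Run:
```python
from h import *
s=r.sense(); print(s['time_s'],s['tcp_pos'],s['ee_rot'].round(4) if hasattr(s['ee_rot'],'round') else s['ee_rot'])
c=snap('side','s1')
cv2.imwrite('pics/s1c.png',cv2.resize(c['img'][150:300,220:370,::-1],None,fx=4,fy=4,interpolation=cv2.INTER_CUBIC))
```

```text
2.1 [0.42541496 0.316663   0.16075199] [[ 2.620e-02 -9.997e-01 -7.000e-04]
 [-9.997e-01 -2.620e-02 -8.000e-04]
 [ 8.000e-04  7.000e-04 -1.000e+00]]
```

View pics/s1c.png

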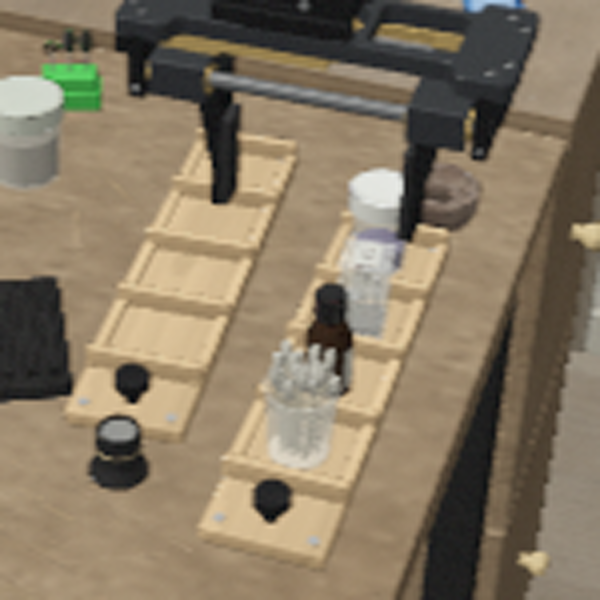

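The side view shows the fingers straddling the rack with the beaker (crop 300,410) between them. I'll descend and close.

>>> {"api": "move_arm", "payload": {
  "series": [
    {"grip": 1,"xyz": [1,0,40],"angular": [0,0,0]},
    {"grip": 1,"xyz": [1,0,80],"angular": [0,0,0]},
    {"grip": 1,"xyz": [1,0,100],"angular": [0,0,0]},
    {"grip": 1,"xyz": [1,0,107],"angular": [0,0,0]},
    {"grip": 1,"xyz": [1,0,107],"angular": [0,0,0]},
    {"grip": 0,"xyz": [1,0,107],"angular": [0,0,0]},
    {"grip": 0,"xyz": [1,0,107],"angular": [0,0,0]},
    {"grip": 0,"xyz": [1,0,107],"angular": [0,0,0]},
    {"grip": 0,"xyz": [1,0,107],"angular": [0,0,0]},
    {"grip": 0,"xyz": [1,0,107],"angular": [0,0,0]}
  ]
}}

```text
time_s: 3.15
tcp_pos: [0.4261, 0.3125, 0.0555]
ee_rot: [[0.022, -1.0, 0.001], [-1.0, -0.022, 0.001], [-0.001, -0.001, -1.0]]
wrist_force: [-0.0, 0.6, 0.4]
gripper_width: 0.63
gripper_force: 0.0
```

>>> {"api": "move_arm", "payload": {
  "series": [
    {"grip": 0,"xyz": [-2,0,0],"angular": [0,0,0]},
    {"grip": 0,"xyz": [-2,0,0],"angular": [0,0,0]},
    {"grip": 0,"xyz": [-2,0,0],"angular": [0,0,0]},
    {"grip": 0,"xyz": [-2,0,0],"angular": [0,0,0]},
    {"grip": 0,"xyz": [-2,0,0],"angular": [0,0,0]}
  ]
}}

```text
time_s: 3.65
tcp_pos: [0.426, 0.3143, 0.055]
ee_rot: [[0.022, -1.0, -0.0], [-1.0, -0.022, -0.0], [0.0, 0.0, -1.0]]
wrist_force: [-0.7, 0.0, 0.7]
gripper_width: 0.171
gripper_force: 0.0
```

The opening is 15 mm with no force, though the beaker is about 40 mm wide. Looking before going on.

Run:
```python
from h import *
c=snap('side','s2')
a=cv2.resize(c['img'][190:290,260:360,::-1],None,fx=5.5,fy=5.5,interpolation=cv2.INTER_CUBIC)
cv2.imwrite('pics/s2c.png',a); s=r.sense(); print(s['gripper_width'],s['tcp_pos'])
print((px(c,[[.4255,.315,z] for z in(.012,.059,.081)])-[260,190])*5.5)
```

```text
0.1245617586338958 [0.42596966 0.31430104 0.05501091]
[[194.52924805 391.32290314]
 [200.07751024 301.20479053]
 [202.7780636  257.31013428]]
```

View pics/s2c.png

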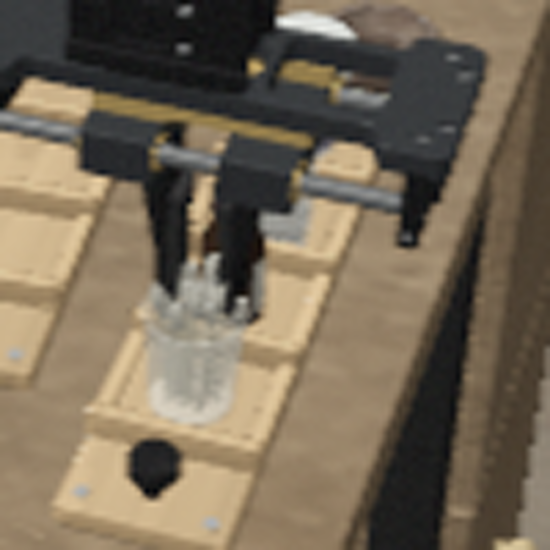

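Run:
```python
from h import *
c=np.load('pics/s2.npz')
for uv in((238,318),(170,300)):
    p=np.array(uv)/5.5+[260,190]; print([w(c,p,z).round(3).tolist() for z in(.03,.04,.055)])
for uv in((190,405),): print('beaker foot',w(c,np.array(uv)/5.5+[260,190],.012).round(4))
print('rim', w(c,np.array((197,327))/5.5+[260,190],.059).round(4))
print('exp tips',(px(c,[[.426+d,.3143,.03] for d in(-.006,.006)])-[260,190])*5.5, 'knob meas',w(c,np.array((155,450))/5.5+[260,190],.032))
```

```text
[[0.417, 0.286, 0.03], [0.414, 0.297, 0.04], [0.41, 0.315, 0.055]]
[[0.446, 0.285, 0.03], [0.443, 0.296, 0.04], [0.438, 0.314, 0.055]]
beaker foot [0.4248 0.3235 0.012 ]
rim [0.422  0.3304 0.059 ]
exp tips [[210.31717916 359.5146098 ]
 [181.61566385 352.5204391 ]] knob meas [0.42376732 0.37414417 0.032     ]
```

Run:
```python
from h import *
c=np.load('pics/s1.npz')
for uv in((410,238),(222,200)):
    p=np.array(uv)/4+[220,150]
    for z in(.12,.136,.145,.155,.165): print(z,w(c,p,z).round(3))
s=r.sense(); print(s['joints'],s['gripper_width'],s['gripper_force'])
```

```text
0.12 [0.389 0.252 0.12 ]
0.136 [0.384 0.275 0.136]
0.145 [0.382 0.287 0.145]
0.155 [0.379 0.301 0.155]
0.165 [0.376 0.315 0.165]
0.12 [0.496 0.254 0.12 ]
0.136 [0.488 0.277 0.136]
0.145 [0.484 0.289 0.145]
0.155 [0.48  0.303 0.155]
0.165 [0.475 0.317 0.165]
[ 5.39909954e+01  2.27324072e+01 -2.44988163e+01 -1.10037594e-03
 -4.27745160e+01 -5.27338313e+01] 0.1245617586338958 0.0
```

Run:
```python
from h import *
c=snap('top','t2')
x0,y0=200,150
cv2.imwrite('pics/t2c.png',cv2.resize(c['img'][y0:y0+130,x0:x0+170,::-1],None,fx=4.5,fy=4.5,interpolation=cv2.INTER_CUBIC))
print((px(c,[[.426,.3143,z] for z in(.03,.1,.15)])-[x0,y0])*4.5)
```

```text
[[229.82379984 357.83792782]
 [221.25072495 352.40171488]
 [214.4719263  348.10325601]]
```

View pics/t2c.png

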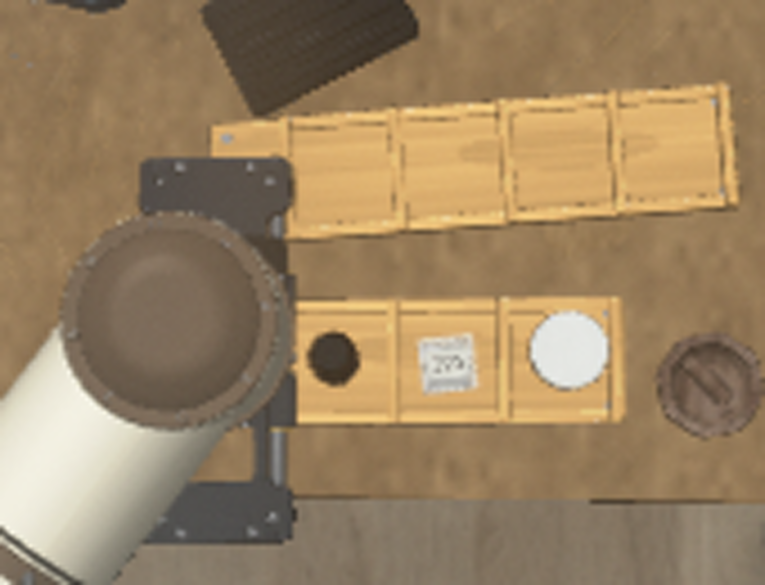

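The beaker hasn't moved. From above, the gripper body is centred at (216,350), where the reported TCP y puts it. In the side view the fingertips end level with the beaker's rim, so they sit roughly at TCP height, about 25 mm higher than stated, and the fingers closed just above the rim. I'll open, go 24 mm lower, where even the stated tip would still clear the bench, and close again.

>>> {"api": "move_arm", "payload": {
  "series": [
    {"grip": 1,"xyz": [0,0,0],"angular": [0,0,0]},
    {"grip": 1,"xyz": [0,0,0],"angular": [0,0,0]},
    {"grip": 1,"xyz": [0,0,0],"angular": [0,0,0]},
    {"grip": 1,"xyz": [0,0,0],"angular": [0,0,0]},
    {"grip": 1,"xyz": [0,0,0],"angular": [0,0,0]},
    {"grip": 1,"xyz": [0,0,0],"angular": [0,0,0]},
    {"grip": 1,"xyz": [0,0,0],"angular": [0,0,0]},
    {"grip": 1,"xyz": [0,0,0],"angular": [0,0,0]},
    {"grip": 1,"xyz": [0,0,0],"angular": [0,0,0]}
  ]
}}

```text
time_s: 4.65
tcp_pos: [0.426, 0.3143, 0.0551]
ee_rot: [[0.022, -1.0, -0.0], [-1.0, -0.022, -0.0], [0.0, 0.0, -1.0]]
wrist_force: [1.0, -0.2, 0.1]
gripper_width: 0.816
gripper_force: 0.0
```

Run:
```python
from h import *
c=snap('side','s3')
cv2.imwrite('pics/s3c.png',cv2.resize(c['img'][170:290,240:360,::-1],None,fx=5,fy=5,interpolation=cv2.INTER_CUBIC))
s=r.sense(); print(s['gripper_width'],s['tcp_pos'],s['wrist_force'])
for z in (.03,.045,.06): print(z,((px(c,[[.426+d,.3143,z] for d in(-.051,.051)])-[240,170])*5).round())
```

```text
0.8620514707465781 [0.42602261 0.31436206 0.05505996] [ 0.51533117 -0.40674376 -0.52441299]
0.03 [[390. 451.]
 [169. 397.]]
0.045 [[393. 425.]
 [169. 371.]]
0.06 [[396. 398.]
 [170. 344.]]
```

View pics/s3c.png

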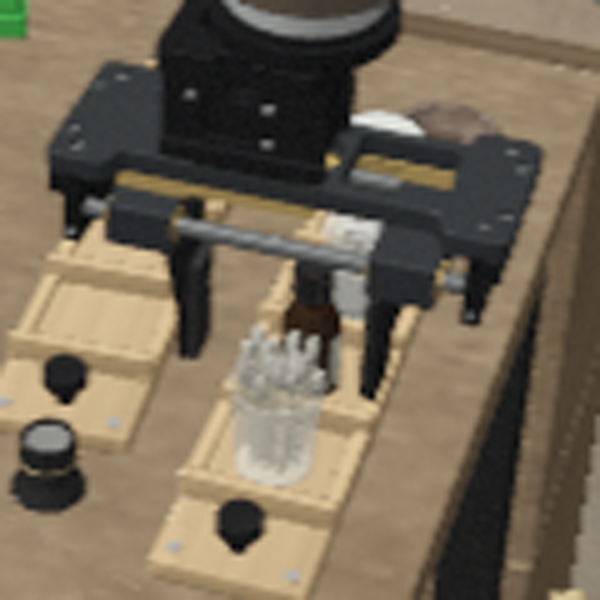

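The open tips are at (190,355) and (370,395), which again fits a tip height of about 0.058.

>>> {"api": "move_arm", "payload": {
  "series": [
    {"grip": 1,"xyz": [0,0,0],"angular": [0,0,0]},
    {"grip": 1,"xyz": [0,0,8],"angular": [0,0,0]},
    {"grip": 1,"xyz": [0,0,16],"angular": [0,0,0]},
    {"grip": 1,"xyz": [0,0,24],"angular": [0,0,0]},
    {"grip": 0,"xyz": [0,0,24],"angular": [0,0,0]},
    {"grip": 0,"xyz": [0,0,24],"angular": [0,0,0]},
    {"grip": 0,"xyz": [0,0,24],"angular": [0,0,0]},
    {"grip": 0,"xyz": [0,0,24],"angular": [0,0,0]},
    {"grip": 0,"xyz": [0,0,24],"angular": [0,0,0]},
    {"grip": 0,"xyz": [0,0,24],"angular": [0,0,0]}
  ]
}}

```text
time_s: 5.7
tcp_pos: [0.4261, 0.3144, 0.0313]
ee_rot: [[0.022, -1.0, 0.0], [-1.0, -0.022, 0.0], [-0.0, -0.0, -1.0]]
wrist_force: [-0.4, -0.1, 0.3]
gripper_width: 0.539
gripper_force: 0.0
```

>>> {"api": "move_arm", "payload": {
  "series": [
    {"grip": 0,"xyz": [0,0,0],"angular": [0,0,0]},
    {"grip": 0,"xyz": [0,0,0],"angular": [0,0,0]}
  ]
}}

```text
time_s: 5.9
tcp_pos: [0.4261, 0.3144, 0.0312]
ee_rot: [[0.022, -1.0, 0.0], [-1.0, -0.022, 0.0], [-0.0, -0.0, -1.0]]
wrist_force: [0.3, -0.5, 0.5]
gripper_width: 0.463
gripper_force: 30.0
```

Gripped at 40 mm opening with 30 N, so the tool sits about 25 mm higher than stated. Lifting.

>>> {"api": "move_arm", "payload": {
  "series": [
    {"grip": 0,"xyz": [0,0,-10],"angular": [0,0,0]},
    {"grip": 0,"xyz": [0,0,-30],"angular": [0,0,0]},
    {"grip": 0,"xyz": [0,0,-60],"angular": [0,0,0]},
    {"grip": 0,"xyz": [0,0,-85],"angular": [0,0,0]},
    {"grip": 0,"xyz": [0,0,-100],"angular": [0,0,0]},
    {"grip": 0,"xyz": [0,0,-100],"angular": [0,0,0]}
  ]
}}

```text
time_s: 6.5
tcp_pos: [0.4271, 0.3156, 0.1341]
ee_rot: [[0.022, -1.0, 0.004], [-1.0, -0.022, 0.005], [-0.005, -0.004, -1.0]]
wrist_force: [0.1, -0.1, -1.3]
gripper_width: 0.464
gripper_force: 30.0
```

Run:
```python
from h import *
c=snap('side','s4')
cv2.imwrite('pics/s4c.png',cv2.resize(c['img'][140:290,230:380,::-1],None,fx=4,fy=4,interpolation=cv2.INTER_CUBIC))
s=r.sense(); print(s['gripper_width'],s['tcp_pos'],s['wrist_force'])
```

```text
0.46308671032000415 [0.42623256 0.31475295 0.13229195] [ 0.21048995 -0.27676715 -1.77376426]
```

View pics/s4c.png

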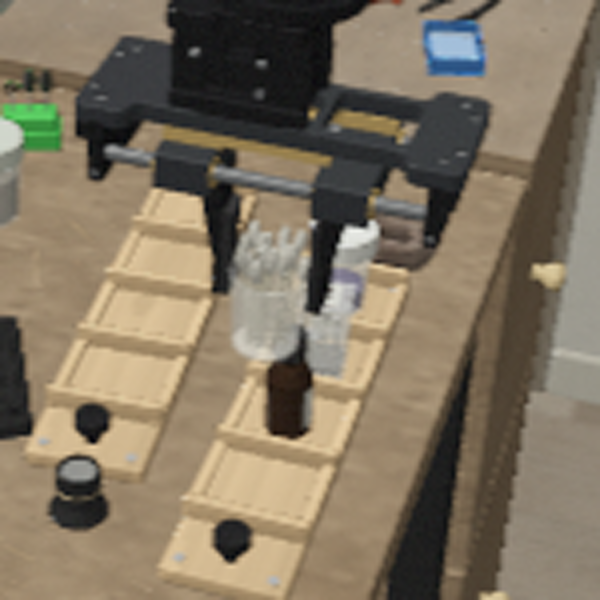

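The beaker is held upright (foot at 265,350). Carrying it to the far pocket of the empty rack.

>>> {"api": "move_arm", "payload": {
  "series": [
    {"grip": 0,"xyz": [30,-14,0],"angular": [0,0,0]},
    {"grip": 0,"xyz": [70,-33,0],"angular": [0,0,0]},
    {"grip": 0,"xyz": [110,-51,0],"angular": [0,0,0]},
    {"grip": 0,"xyz": [150,-70,0],"angular": [0,0,0]},
    {"grip": 0,"xyz": [190,-88,0],"angular": [0,0,0]},
    {"grip": 0,"xyz": [225,-105,0],"angular": [0,0,0]},
    {"grip": 0,"xyz": [251,-117,0],"angular": [0,0,0]},
    {"grip": 0,"xyz": [251,-117,0],"angular": [0,0,0]},
    {"grip": 0,"xyz": [251,-117,0],"angular": [0,0,0]}
  ]
}}

```text
time_s: 7.45
tcp_pos: [0.5477, 0.0653, 0.1297]
ee_rot: [[0.02, -1.0, -0.003], [-1.0, -0.02, -0.001], [0.001, 0.003, -1.0]]
wrist_force: [0.2, -0.2, -0.5]
gripper_width: 0.467
gripper_force: 30.0
```

Run:
```python
from h import *
s=r.sense(); print(s['tcp_pos'])
c=snap('side','s5')
cv2.imwrite('pics/s5c.png',cv2.resize(c['img'][130:280,200:350,::-1],None,fx=4,fy=4,interpolation=cv2.INTER_CUBIC))
from fit import PE
print(((px(c,PE([[0,-.093,.112],[0,-.093,.159],[0,-.093,.012]]))-[200,130])*4).round())
```

```text
[0.54771992 0.06525236 0.12967023]
[0.5402114  0.15964998] 4.856949440442595 1.7
[0.42699755 0.22236042] 1.2786562036021092 1.32
[[322. 122.]
 [324.  56.]
 [318. 252.]]
```

View pics/s5c.png

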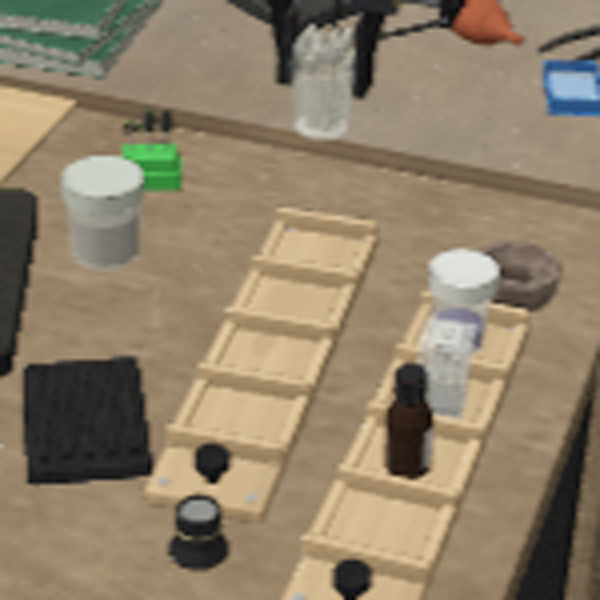

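The foot is at (322,130) against a predicted (322,122), within about 5 mm. Lowering and releasing.

>>> {"api": "move_arm", "payload": {
  "series": [
    {"grip": 0,"xyz": [2,0,30],"angular": [0,0,0]},
    {"grip": 0,"xyz": [2,0,65],"angular": [0,0,0]},
    {"grip": 0,"xyz": [2,0,85],"angular": [0,0,0]},
    {"grip": 0,"xyz": [2,0,94],"angular": [0,0,0]},
    {"grip": 0,"xyz": [2,0,99],"angular": [0,0,0]},
    {"grip": 0,"xyz": [2,0,99],"angular": [0,0,0]},
    {"grip": 0,"xyz": [2,0,99],"angular": [0,0,0]}
  ]
}}

```text
time_s: 8.2
tcp_pos: [0.5493, 0.0646, 0.0331]
ee_rot: [[0.023, -1.0, 0.002], [-1.0, -0.023, 0.001], [-0.001, -0.002, -1.0]]
wrist_force: [0.8, -0.1, -0.1]
gripper_width: 0.458
gripper_force: 30.0
```

>>> {"api": "move_arm", "payload": {
  "series": [
    {"grip": 1,"xyz": [0,0,0],"angular": [0,0,0]},
    {"grip": 1,"xyz": [0,0,0],"angular": [0,0,0]},
    {"grip": 1,"xyz": [0,0,0],"angular": [0,0,0]},
    {"grip": 1,"xyz": [0,0,0],"angular": [0,0,0]},
    {"grip": 1,"xyz": [0,0,-20],"angular": [0,0,0]},
    {"grip": 1,"xyz": [0,0,-50],"angular": [0,0,0]},
    {"grip": 1,"xyz": [0,0,-85],"angular": [0,0,0]},
    {"grip": 1,"xyz": [0,0,-110],"angular": [0,0,0]},
    {"grip": 1,"xyz": [0,0,-110],"angular": [0,0,0]}
  ]
}}

```text
time_s: 9.1
tcp_pos: [0.5512, 0.0647, 0.1464]
ee_rot: [[0.023, -1.0, 0.009], [-1.0, -0.023, 0.003], [-0.002, -0.009, -1.0]]
wrist_force: [0.4, 0.4, 0.3]
gripper_width: 0.995
gripper_force: 0.0
```

>>> {"api": "move_arm", "payload": {
  "series": [
    {"grip": 1,"xyz": [-40,24,0],"angular": [0,0,0]},
    {"grip": 1,"xyz": [-80,49,0],"angular": [0,0,0]},
    {"grip": 1,"xyz": [-120,73,0],"angular": [0,0,0]},
    {"grip": 1,"xyz": [-160,98,0],"angular": [0,0,0]},
    {"grip": 1,"xyz": [-195,119,0],"angular": [0,0,0]},
    {"grip": 1,"xyz": [-195,119,0],"angular": [0,0,0]},
    {"grip": 1,"xyz": [-195,119,0],"angular": [0,0,0]}
  ]
}}

```text
time_s: 9.8
tcp_pos: [0.4245, 0.2567, 0.1415]
ee_rot: [[0.024, -1.0, -0.001], [-1.0, -0.024, -0.001], [0.001, 0.001, -1.0]]
wrist_force: [0.2, -1.1, 0.7]
gripper_width: 0.997
gripper_force: 0.0
```

```bash
cat > chk.py <<'E'
from fit import *
import sys
def blob(cam,ref,name,ys,h):
    "centroid of change against the start picture, in each empty-rack pocket, as rack-frame x,y at height h"
    a=snap(cam,name); b=np.load(f'pics/{ref}.npz'); d=np.abs(a['img'].astype(int)-b['img']).sum(2)
    m=np.zeros(d.shape,np.uint8)
    for y in ys:
        m[:]=0; cv2.fillPoly(m,[px(a,PE([[sx*.042,y+sy*.032,h] for sx,sy in((1,1),(1,-1),(-1,-1),(-1,1))])).astype(int)],1)
        v,u=np.nonzero((d>60)&(m>0))
        if len(u)<5: print(y,'nothing'); continue
        P=w(a,((u.min()+u.max())/2,(v.min()+v.max())/2),h)[:2]-E_[:2]; cs,s=np.cos(E_[2]),np.sin(E_[2])
        print(cam,y,len(u),'rack xy',(cs*P[0]+s*P[1]).round(4),(-s*P[0]+cs*P[1]).round(4),'ext px',np.ptp(u)+1,np.ptp(v)+1)
E
python3 - <<'E'
from chk import *
blob('top','top0','t6',[-.093],.06); s=r.sense(); print(s['tcp_pos'])
from h import *
c=snap('side','s6')
a=cv2.resize(c['img'][140:290,215:365,::-1],None,fx=4,fy=4,interpolation=cv2.INTER_CUBIC); cv2.imwrite('pics/s6c.png',a)
print('bottle foot px',((px(c,[[.4257,.2568,.012],[.4257,.2568,.08]])-[215,140])*4).round())
E
```

```text
[0.5402114  0.15964998] 4.856949440442595 1.7
[0.42699755 0.22236042] 1.2786562036021092 1.32
top -0.093 214 rack xy -0.0008 -0.0915 ext px 17 17
[0.42493671 0.25596958 0.14151901]
bottle foot px [[351. 422.]
 [358. 327.]]
```

View pics/s6c.png

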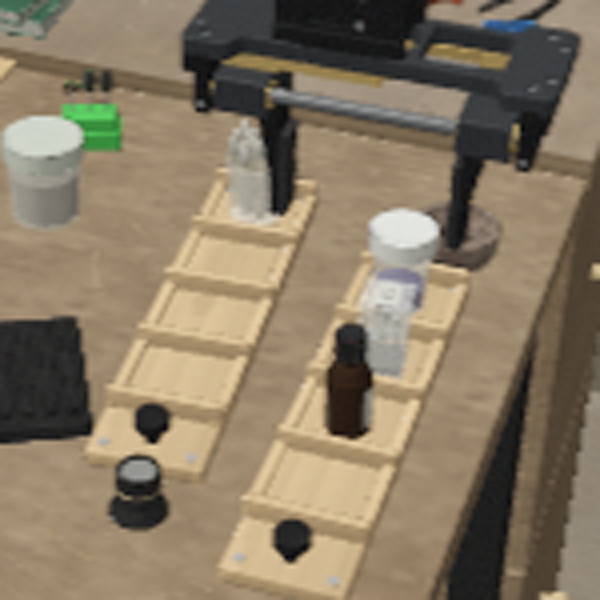

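The beaker stands in the far pocket, at rack (-1, -92) mm. The bottle's foot is at (348,428) as predicted, so I'll descend on it and close.

>>> {"api": "move_arm", "payload": {
  "series": [
    {"grip": 1,"xyz": [0,0,40],"angular": [0,0,0]},
    {"grip": 1,"xyz": [0,0,80],"angular": [0,0,0]},
    {"grip": 1,"xyz": [0,0,105],"angular": [0,0,0]},
    {"grip": 1,"xyz": [0,0,116],"angular": [0,0,0]},
    {"grip": 0,"xyz": [0,0,116],"angular": [0,0,0]},
    {"grip": 0,"xyz": [0,0,116],"angular": [0,0,0]},
    {"grip": 0,"xyz": [0,0,116],"angular": [0,0,0]},
    {"grip": 0,"xyz": [0,0,116],"angular": [0,0,0]},
    {"grip": 0,"xyz": [0,0,116],"angular": [0,0,0]},
    {"grip": 0,"xyz": [0,0,116],"angular": [0,0,0]}
  ]
}}

```text
time_s: 10.9
tcp_pos: [0.4254, 0.2566, 0.0266]
ee_rot: [[0.022, -1.0, 0.001], [-1.0, -0.022, 0.001], [-0.001, -0.001, -1.0]]
wrist_force: [-0.6, 0.1, 0.8]
gripper_width: 0.539
gripper_force: 0.0
```

>>> {"api": "move_arm", "payload": {
  "series": [
    {"grip": 0,"xyz": [0,0,0],"angular": [0,0,0]},
    {"grip": 0,"xyz": [0,0,0],"angular": [0,0,0]},
    {"grip": 0,"xyz": [0,0,0],"angular": [0,0,0]},
    {"grip": 0,"xyz": [0,0,0],"angular": [0,0,0]}
  ]
}}

```text
time_s: 11.3
tcp_pos: [0.4253, 0.2564, 0.0261]
ee_rot: [[0.022, -1.0, -0.0], [-1.0, -0.022, -0.0], [0.0, 0.0, -1.0]]
wrist_force: [-0.7, 0.3, 0.7]
gripper_width: 0.305
gripper_force: 29.8
```

>>> {"api": "move_arm", "payload": {
  "series": [
    {"grip": 0,"xyz": [0,0,-15],"angular": [0,0,0]},
    {"grip": 0,"xyz": [0,0,-50],"angular": [0,0,0]},
    {"grip": 0,"xyz": [0,0,-85],"angular": [0,0,0]},
    {"grip": 0,"xyz": [0,0,-105],"angular": [0,0,0]},
    {"grip": 0,"xyz": [20,-18,-105],"angular": [0,0,0]},
    {"grip": 0,"xyz": [50,-44,-105],"angular": [0,0,0]},
    {"grip": 0,"xyz": [80,-71,-105],"angular": [0,0,0]},
    {"grip": 0,"xyz": [110,-97,-105],"angular": [0,0,0]},
    {"grip": 0,"xyz": [130,-115,-105],"angular": [0,0,0]},
    {"grip": 0,"xyz": [130,-115,-105],"angular": [0,0,0]}
  ]
}}

```text
time_s: 12.3
tcp_pos: [0.5445, 0.1266, 0.1303]
ee_rot: [[0.018, -1.0, -0.001], [-1.0, -0.018, -0.001], [0.001, 0.001, -1.0]]
wrist_force: [-0.9, -0.4, -1.6]
gripper_width: 0.302
gripper_force: 29.8
```

>>> {"api": "move_arm", "payload": {
  "series": [
    {"grip": 0,"xyz": [0,0,0],"angular": [0,0,0]},
    {"grip": 0,"xyz": [0,0,35],"angular": [0,0,0]},
    {"grip": 0,"xyz": [0,0,70],"angular": [0,0,0]},
    {"grip": 0,"xyz": [0,0,90],"angular": [0,0,0]},
    {"grip": 0,"xyz": [0,0,99],"angular": [0,0,0]},
    {"grip": 0,"xyz": [0,0,104],"angular": [0,0,0]},
    {"grip": 0,"xyz": [0,0,104],"angular": [0,0,0]},
    {"grip": 0,"xyz": [0,0,104],"angular": [0,0,0]}
  ]
}}

```text
time_s: 13.1
tcp_pos: [0.5438, 0.1296, 0.0282]
ee_rot: [[0.023, -1.0, 0.002], [-1.0, -0.023, 0.001], [-0.001, -0.002, -1.0]]
wrist_force: [-0.1, -0.3, -1.3]
gripper_width: 0.302
gripper_force: 29.8
```

>>> {"api": "move_arm", "payload": {
  "series": [
    {"grip": 1,"xyz": [0,0,0],"angular": [0,0,0]},
    {"grip": 1,"xyz": [0,0,0],"angular": [0,0,0]},
    {"grip": 1,"xyz": [0,0,0],"angular": [0,0,0]},
    {"grip": 1,"xyz": [0,0,0],"angular": [0,0,0]},
    {"grip": 1,"xyz": [0,0,0],"angular": [0,0,0]},
    {"grip": 1,"xyz": [0,0,-20],"angular": [0,0,0]},
    {"grip": 1,"xyz": [0,0,-50],"angular": [0,0,0]},
    {"grip": 1,"xyz": [0,0,-85],"angular": [0,0,0]},
    {"grip": 1,"xyz": [0,0,-115],"angular": [0,0,0]},
    {"grip": 1,"xyz": [-10,20,-115],"angular": [0,0,0]}
  ]
}}

```text
time_s: 14.1
tcp_pos: [0.5272, 0.1394, 0.1468]
ee_rot: [[0.021, -1.0, 0.01], [-1.0, -0.021, 0.004], [-0.004, -0.01, -1.0]]
wrist_force: [-0.3, 0.3, -0.2]
gripper_width: 0.991
gripper_force: 0.0
```

>>> {"api": "move_arm", "payload": {
  "series": [
    {"grip": 1,"xyz": [-25,35,0],"angular": [0,0,0]},
    {"grip": 1,"xyz": [-45,70,0],"angular": [0,0,0]},
    {"grip": 1,"xyz": [-58,96,0],"angular": [0,0,0]},
    {"grip": 1,"xyz": [-58,96,0],"angular": [0,0,0]},
    {"grip": 1,"xyz": [-58,96,0],"angular": [0,0,0]}
  ]
}}

```text
time_s: 14.6
tcp_pos: [0.4256, 0.1947, 0.1425]
ee_rot: [[0.024, -1.0, 0.001], [-1.0, -0.024, 0.001], [-0.001, -0.001, -1.0]]
wrist_force: [0.2, 0.7, 0.1]
gripper_width: 1.0
gripper_force: 0.0
```

Run:
```python
from chk import *
blob('top','top0','t7',[-.093,-.031],.07); s=r.sense(); print(s['tcp_pos'])
c=snap('side','s7')
a=c['img'][140:290,225:345,::-1]; b=np.load('pics/t7.npz')['img'][150:260,215:375,::-1]
cv2.imwrite('pics/m7.png',np.hstack([cv2.resize(a,(400,500),interpolation=cv2.INTER_CUBIC),cv2.resize(cv2.copyMakeBorder(b,45,45,0,0,cv2.BORDER_CONSTANT),(400,500),interpolation=cv2.INTER_CUBIC)]))
```

```text
[0.5402114  0.15964998] 4.856949440442595 1.7
[0.42699755 0.22236042] 1.2786562036021092 1.32
top -0.093 215 rack xy -0.0021 -0.09 ext px 17 17
top -0.031 277 rack xy -0.0129 -0.0182 ext px 19 24
[0.42607896 0.19452599 0.1423427 ]
```

View pics/m7.png

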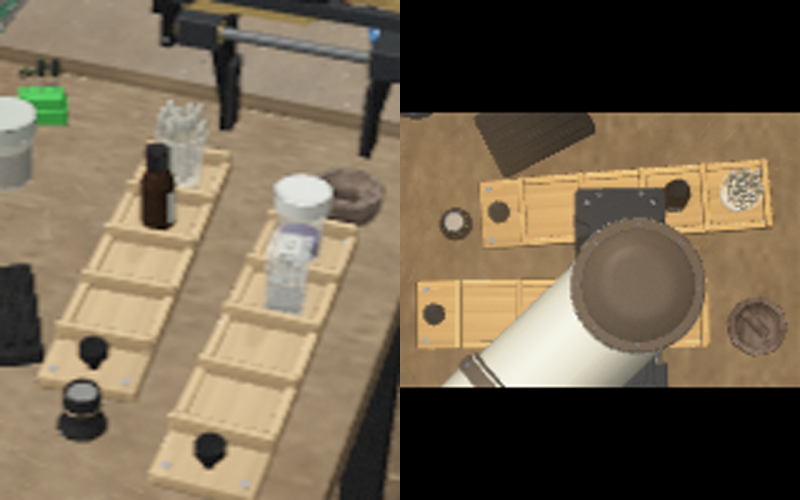

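The montage shows the beaker and bottle upright in the last two pockets; the -0.031 number is spoiled by the gripper in that view. Now the box.

>>> {"api": "move_arm", "payload": {
  "series": [
    {"grip": 1,"xyz": [0,0,40],"angular": [0,0,0]},
    {"grip": 1,"xyz": [0,0,80],"angular": [0,0,0]},
    {"grip": 1,"xyz": [0,0,105],"angular": [0,0,0]},
    {"grip": 1,"xyz": [0,0,116],"angular": [0,0,0]},
    {"grip": 0,"xyz": [0,0,116],"angular": [0,0,0]},
    {"grip": 0,"xyz": [0,0,116],"angular": [0,0,0]},
    {"grip": 0,"xyz": [0,0,116],"angular": [0,0,0]},
    {"grip": 0,"xyz": [0,0,116],"angular": [0,0,0]},
    {"grip": 0,"xyz": [0,0,116],"angular": [0,0,0]},
    {"grip": 0,"xyz": [0,0,116],"angular": [0,0,0]}
  ]
}}

```text
time_s: 15.7
tcp_pos: [0.4258, 0.1945, 0.0266]
ee_rot: [[0.022, -1.0, 0.001], [-1.0, -0.022, 0.001], [-0.001, -0.001, -1.0]]
wrist_force: [-0.2, 0.1, 0.2]
gripper_width: 0.542
gripper_force: 0.0
```

>>> {"api": "move_arm", "payload": {
  "series": [
    {"grip": 0,"xyz": [0,0,0],"angular": [0,0,0]},
    {"grip": 0,"xyz": [0,0,0],"angular": [0,0,0]},
    {"grip": 0,"xyz": [0,0,0],"angular": [0,0,0]},
    {"grip": 0,"xyz": [0,0,0],"angular": [0,0,0]}
  ]
}}

```text
time_s: 16.1
tcp_pos: [0.4256, 0.1943, 0.0261]
ee_rot: [[0.022, -1.0, -0.0], [-1.0, -0.022, 0.0], [-0.0, 0.0, -1.0]]
wrist_force: [-1.0, 1.3, 1.0]
gripper_width: 0.337
gripper_force: 28.8
```

>>> {"api": "move_arm", "payload": {
  "series": [
    {"grip": 0,"xyz": [0,0,0],"angular": [0,0,0]},
    {"grip": 0,"xyz": [0,0,0],"angular": [0,0,0]},
    {"grip": 0,"xyz": [0,0,-15],"angular": [0,0,0]},
    {"grip": 0,"xyz": [0,0,-50],"angular": [0,0,0]},
    {"grip": 0,"xyz": [0,0,-85],"angular": [0,0,0]},
    {"grip": 0,"xyz": [0,0,-105],"angular": [0,0,0]},
    {"grip": 0,"xyz": [3,-30,-105],"angular": [0,0,0]},
    {"grip": 0,"xyz": [5,-70,-105],"angular": [0,0,0]},
    {"grip": 0,"xyz": [6,-100,-105],"angular": [0,0,0]},
    {"grip": 0,"xyz": [6,-112,-105],"angular": [0,0,0]}
  ]
}}

```text
time_s: 17.1
tcp_pos: [0.5399, 0.1906, 0.1304]
ee_rot: [[0.021, -1.0, 0.0], [-1.0, -0.021, -0.0], [0.0, -0.0, -1.0]]
wrist_force: [-0.3, -0.0, -0.6]
gripper_width: 0.339
gripper_force: 28.8
```

>>> {"api": "move_arm", "payload": {
  "series": [
    {"grip": 0,"xyz": [0,0,0],"angular": [0,0,0]},
    {"grip": 0,"xyz": [0,0,0],"angular": [0,0,0]},
    {"grip": 0,"xyz": [0,0,35],"angular": [0,0,0]},
    {"grip": 0,"xyz": [0,0,70],"angular": [0,0,0]},
    {"grip": 0,"xyz": [0,0,90],"angular": [0,0,0]},
    {"grip": 0,"xyz": [0,0,99],"angular": [0,0,0]},
    {"grip": 0,"xyz": [0,0,104],"angular": [0,0,0]},
    {"grip": 0,"xyz": [0,0,104],"angular": [0,0,0]},
    {"grip": 0,"xyz": [0,0,104],"angular": [0,0,0]}
  ]
}}

```text
time_s: 18.0
tcp_pos: [0.5383, 0.1913, 0.0283]
ee_rot: [[0.023, -1.0, 0.002], [-1.0, -0.023, 0.001], [-0.001, -0.002, -1.0]]
wrist_force: [-0.0, 0.1, -0.6]
gripper_width: 0.338
gripper_force: 28.8
```

>>> {"api": "move_arm", "payload": {
  "series": [
    {"grip": 1,"xyz": [0,0,0],"angular": [0,0,0]},
    {"grip": 1,"xyz": [0,0,0],"angular": [0,0,0]},
    {"grip": 1,"xyz": [0,0,0],"angular": [0,0,0]},
    {"grip": 1,"xyz": [0,0,0],"angular": [0,0,0]},
    {"grip": 1,"xyz": [0,0,0],"angular": [0,0,0]},
    {"grip": 1,"xyz": [0,0,-20],"angular": [0,0,0]},
    {"grip": 1,"xyz": [0,0,-50],"angular": [0,0,0]},
    {"grip": 1,"xyz": [0,0,-85],"angular": [0,0,0]},
    {"grip": 1,"xyz": [0,0,-115],"angular": [0,0,0]},
    {"grip": 1,"xyz": [0,0,-115],"angular": [0,0,0]}
  ]
}}

```text
time_s: 19.0
tcp_pos: [0.5405, 0.1922, 0.1471]
ee_rot: [[0.023, -1.0, 0.009], [-1.0, -0.023, 0.005], [-0.005, -0.009, -1.0]]
wrist_force: [0.4, 0.1, -0.1]
gripper_width: 0.99
gripper_force: 0.0
```

>>> {"api": "move_arm", "payload": {
  "series": [
    {"grip": 1,"xyz": [20,36,0],"angular": [0,0,0]},
    {"grip": 1,"xyz": [40,73,0],"angular": [0,0,0]},
    {"grip": 1,"xyz": [59,109,0],"angular": [0,0,0]},
    {"grip": 1,"xyz": [59,109,0],"angular": [0,0,0]},
    {"grip": 1,"xyz": [59,109,0],"angular": [0,0,0]}
  ]
}}

```text
time_s: 19.5
tcp_pos: [0.4297, 0.1291, 0.1422]
ee_rot: [[0.022, -1.0, 0.001], [-1.0, -0.022, 0.0], [-0.0, -0.001, -1.0]]
wrist_force: [-0.1, 0.4, -0.6]
gripper_width: 1.001
gripper_force: 0.0
```

Run:
```python
from chk import *
blob('top','top0','t8',[.031],.064); blob('side','side0','s8',[.031],.04); s=r.sense(); print(s['tcp_pos'])
c=np.load('pics/s8.npz')
a=c['img'][140:290,225:345,::-1]; b=np.load('pics/t8.npz')['img'][150:260,215:375,::-1]
cv2.imwrite('pics/m8.png',np.hstack([cv2.resize(a,(400,500),interpolation=cv2.INTER_CUBIC),cv2.resize(cv2.copyMakeBorder(b,45,45,0,0,cv2.BORDER_CONSTANT),(400,500),interpolation=cv2.INTER_CUBIC)]))
```

```text
[0.5402114  0.15964998] 4.856949440442595 1.7
[0.42699755 0.22236042] 1.2786562036021092 1.32
top 0.031 168 rack xy -0.0103 0.0229 ext px 21 21
side 0.031 188 rack xy -0.0009 0.0283 ext px 19 18
[0.43097414 0.12997965 0.1421628 ]
```

The side check puts the box at rack (-1, 28) mm; the top number again includes the gripper. The jar is next, gripped slightly higher, at the lid.

>>> {"api": "move_arm", "payload": {
  "series": [
    {"grip": 1,"xyz": [0,0,40],"angular": [0,0,0]},
    {"grip": 1,"xyz": [0,0,80],"angular": [0,0,0]},
    {"grip": 1,"xyz": [0,0,100],"angular": [0,0,0]},
    {"grip": 1,"xyz": [0,0,107],"angular": [0,0,0]},
    {"grip": 0,"xyz": [0,0,107],"angular": [0,0,0]},
    {"grip": 0,"xyz": [0,0,107],"angular": [0,0,0]},
    {"grip": 0,"xyz": [0,0,107],"angular": [0,0,0]},
    {"grip": 0,"xyz": [0,0,107],"angular": [0,0,0]},
    {"grip": 0,"xyz": [0,0,107],"angular": [0,0,0]},
    {"grip": 0,"xyz": [0,0,107],"angular": [0,0,0]}
  ]
}}

```text
time_s: 20.6
tcp_pos: [0.4302, 0.1295, 0.0355]
ee_rot: [[0.022, -1.0, 0.001], [-1.0, -0.022, 0.001], [-0.001, -0.001, -1.0]]
wrist_force: [-0.3, 0.1, -0.5]
gripper_width: 0.538
gripper_force: 0.0
```

>>> {"api": "move_arm", "payload": {
  "series": [
    {"grip": 0,"xyz": [0,0,0],"angular": [0,0,0]},
    {"grip": 0,"xyz": [0,0,0],"angular": [0,0,0]},
    {"grip": 0,"xyz": [0,0,0],"angular": [0,0,0]},
    {"grip": 0,"xyz": [0,0,0],"angular": [0,0,0]}
  ]
}}

```text
time_s: 21.0
tcp_pos: [0.4304, 0.1295, 0.0353]
ee_rot: [[0.022, -1.0, 0.001], [-1.0, -0.022, 0.0], [-0.0, -0.001, -1.0]]
wrist_force: [0.1, -0.4, 3.2]
gripper_width: 0.469
gripper_force: 30.0
```

>>> {"api": "move_arm", "payload": {
  "series": [
    {"grip": 0,"xyz": [0,0,-15],"angular": [0,0,0]},
    {"grip": 0,"xyz": [0,0,-50],"angular": [0,0,0]},
    {"grip": 0,"xyz": [0,0,-85],"angular": [0,0,0]},
    {"grip": 0,"xyz": [0,0,-105],"angular": [0,0,0]},
    {"grip": 0,"xyz": [-20,-17,-105],"angular": [0,0,0]},
    {"grip": 0,"xyz": [-50,-44,-105],"angular": [0,0,0]},
    {"grip": 0,"xyz": [-80,-70,-105],"angular": [0,0,0]},
    {"grip": 0,"xyz": [-105,-92,-105],"angular": [0,0,0]},
    {"grip": 0,"xyz": [-120,-105,-105],"angular": [0,0,0]},
    {"grip": 0,"xyz": [-120,-105,-105],"angular": [0,0,0]}
  ]
}}

```text
time_s: 22.0
tcp_pos: [0.5334, 0.2533, 0.1386]
ee_rot: [[0.023, -1.0, -0.001], [-1.0, -0.023, -0.001], [0.001, 0.001, -1.0]]
wrist_force: [-1.3, 0.2, -1.3]
gripper_width: 0.47
gripper_force: 30.0
```

Run:
```python
from h import *
c=snap('side','s9'); s=r.sense(); print(s['tcp_pos'])
# white lid: bright, low saturation, near the gripper
o=px(c,[[.5323,.2523,.117],[.5323,.2523,.160],[.5323,.2523,.175]]); print(o.round(1))
x,y=o[1].astype(int); p=c['img'][y-40:y+40,x-40:x+40].astype(int)
m=((p.min(2)>165)&(np.ptp(p,2)<25)).astype(np.uint8); n,l,st,ct=cv2.connectedComponentsWithStats(m)
print([(st[i].tolist(),(ct[i]+[x-40,y-40]).round(1).tolist()) for i in range(1,n) if st[i,4]>15])
a=c['img'][130:280,225:345,::-1]
cv2.imwrite('pics/m9.png',cv2.resize(a,(480,600),interpolation=cv2.INTER_CUBIC))
```

```text
[0.53206971 0.2519412  0.13855462]
[[260.5 197.4]
 [260.6 181.1]
 [260.6 175.3]]
[([0, 28, 15, 10, 132], [226.4, 173.6]), ([31, 31, 17, 15, 184], [258.3, 178.2]), ([41, 59, 11, 7, 61], [266.2, 203.3])]
```

View pics/m9.png

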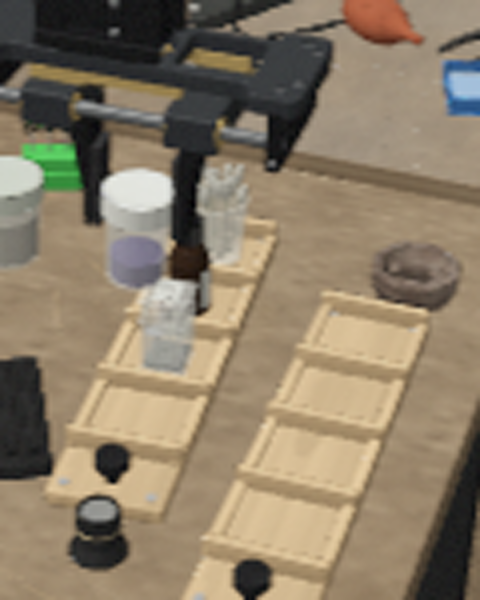

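The box stands in the third pocket (167,345), and the jar hangs upright between the fingers (137,225). Placing it and retreating.

>>> {"api": "move_arm", "payload": {
  "series": [
    {"grip": 0,"xyz": [0,0,35],"angular": [0,0,0]},
    {"grip": 0,"xyz": [0,0,70],"angular": [0,0,0]},
    {"grip": 0,"xyz": [0,0,90],"angular": [0,0,0]},
    {"grip": 0,"xyz": [0,0,99],"angular": [0,0,0]},
    {"grip": 0,"xyz": [0,0,104],"angular": [0,0,0]},
    {"grip": 0,"xyz": [0,0,104],"angular": [0,0,0]},
    {"grip": 0,"xyz": [0,0,104],"angular": [0,0,0]}
  ]
}}

```text
time_s: 22.75
tcp_pos: [0.5331, 0.2521, 0.0373]
ee_rot: [[0.022, -1.0, 0.002], [-1.0, -0.022, 0.001], [-0.001, -0.002, -1.0]]
wrist_force: [0.0, -0.1, 0.0]
gripper_width: 0.466
gripper_force: 30.0
```

>>> {"api": "move_arm", "payload": {
  "series": [
    {"grip": 1,"xyz": [0,0,0],"angular": [0,0,0]},
    {"grip": 1,"xyz": [0,0,0],"angular": [0,0,0]},
    {"grip": 1,"xyz": [0,0,0],"angular": [0,0,0]},
    {"grip": 1,"xyz": [0,0,0],"angular": [0,0,0]},
    {"grip": 1,"xyz": [0,0,-20],"angular": [0,0,0]},
    {"grip": 1,"xyz": [0,0,-50],"angular": [0,0,0]},
    {"grip": 1,"xyz": [0,0,-85],"angular": [0,0,0]},
    {"grip": 1,"xyz": [0,0,-115],"angular": [0,0,0]},
    {"grip": 1,"xyz": [0,0,-135],"angular": [0,0,0]},
    {"grip": 1,"xyz": [0,0,-135],"angular": [0,0,0]}
  ]
}}

```text
time_s: 23.75
tcp_pos: [0.5342, 0.2528, 0.1749]
ee_rot: [[0.023, -1.0, 0.006], [-1.0, -0.023, 0.004], [-0.004, -0.006, -1.0]]
wrist_force: [0.8, 1.1, 0.2]
gripper_width: 0.998
gripper_force: 0.0
```

>>> {"api": "move_arm", "payload": {
  "series": [
    {"grip": 1,"xyz": [50,0,0],"angular": [0,0,0]},
    {"grip": 1,"xyz": [100,0,0],"angular": [0,0,0]},
    {"grip": 1,"xyz": [150,0,0],"angular": [0,0,0]},
    {"grip": 1,"xyz": [200,0,0],"angular": [0,0,0]},
    {"grip": 1,"xyz": [250,0,0],"angular": [0,0,0]},
    {"grip": 1,"xyz": [300,0,0],"angular": [0,0,0]},
    {"grip": 1,"xyz": [350,0,0],"angular": [0,0,0]},
    {"grip": 1,"xyz": [400,0,0],"angular": [0,0,0]},
    {"grip": 1,"xyz": [400,0,0],"angular": [0,0,0]},
    {"grip": 1,"xyz": [400,0,0],"angular": [0,0,0]}
  ]
}}

```text
time_s: 24.75
tcp_pos: [0.5403, -0.1494, 0.1697]
ee_rot: [[0.019, -1.0, -0.002], [-1.0, -0.019, 0.0], [-0.0, 0.002, -1.0]]
wrist_force: [-0.2, 0.1, -0.5]
gripper_width: 0.998
gripper_force: 0.0
```

Run:
```python
from chk import *
blob('top','top0','t10',[-.093,-.031,.031,.093],.066)
blob('side','side0','s10',[.093],.04)
a=np.load('pics/t10.npz'); b=np.load('pics/top0.npz'); d=np.abs(a['img'].astype(int)-b['img']).sum(2)
for n,P in(('mortar',(.4155,.0486,.03)),('loupe',(.5146,.3523,.03))):
    u,v=px(a,[P])[0].astype(int); print(n,(d[v-14:v+15,u-9:u+10]>60).sum())
```

```text
[0.5402114  0.15964998] 4.856949440442595 1.7
[0.42699755 0.22236042] 1.2786562036021092 1.32
top -0.093 220 rack xy -0.0016 -0.0906 ext px 17 17
top -0.031 140 rack xy -0.0006 -0.0268 ext px 13 14
top 0.031 161 rack xy -0.0024 0.0334 ext px 12 15
top 0.093 252 rack xy 0.0019 0.0921 ext px 18 19
side 0.093 274 rack xy -0.0 0.0881 ext px 23 20
mortar 0
loupe 0
```

All four things sit within about 4 mm of their pocket centres, and the mortar and loupe haven't moved. Handing in.

```bash
python3 -c "
from station import r
print(r.finish_job())"
```

```text
the job is handed in; nothing more can be done
None
```

The beaker, bottle, box and jar now stand in the second rack in reverse order, each within about 4 mm of its pocket centre by the last overhead picture; the mortar and loupe did not move, and the job was handed in at about 25 s of the 104 s allowed (no verdict was returned).

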